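# Load the finishing carrier bar evenly

### The arm

A 7-joint arm with a two-finger parallel gripper is mounted at the origin on the work surface. World frame = base frame: x ahead of the robot, y to its left, z up, the work surface at z = 0. Lengths are in m, angles in rad, forces in N, time in s.
With the tool pointing down it reaches from about 0.4 to 0.85 m from the base axis. Payload 10.4 kg.
Tool frame: the origin (TCP) lies between the finger pads; the fingertips stand 11 mm ahead of it and the grasp point (between the pads) lies 8 mm behind it (tip_reach is the distance from the TCP to the fingertips, in m); z points along the fingers, y is the line along which they close (so a half turn about z gives the same grasp; the last joint's range is limited). The gripper opens to 85 mm and grips with 20 to 120 N. Pads are 22 mm wide; open, the fingers measure 114 mm over their backs; the gripper's body (76 mm by 85 mm) begins 54 mm behind the grasp point. The pads swing forward as they close: fully open they stand 13 mm farther back than shut.
Start: joints at [1.2, 0.332, -0.065, 1.46, 0.022, 1.35, -0.088], TCP at [0.213, -0.588, 0.242] pointing down, gripper open.
Joint ranges: [-2.6, 2.6], [-0.5, 2.12], [-1.47, 1.34], [0.16, 2.42], [-1.27, 4.41], [0.06, 2.06], [-2.6, 2.6]. Speed limits (rad/s): [2.22, 2.22, 2.79, 2.79, 3.14, 3.14, 3.14].

### API

Orientations are given as a unit quaternion [x, y, z, w].
In Python, from workcell import * gives the robot as it stands.
- The arm moves only by the shell command python3 -m inch 'ROWS' [OPENING] [FORCE]. ROWS is JSON, a list of rows, each an object with "slide": the shift along the world's x, y, z in m, a list of three; "yaw": the turn about the world's z in rad. A call has 1 to 20 rows; each row is the pose to reach, as a shift and turn from the pose commanded when the call began; what a row does not reach only later rows make up. A row lasts 1/12 s, in which the tool goes at most 41.7 mm and 7.16 degrees, less where a joint would pass 70% of its speed; a pose out of reach is approached as far as the arm can. A call with a gripper value outside its range is refused whole. OPENING is the closure in counts, from 0 (fully open) to 255 (shut), set as the call begins (- or left out, the last holds). The fingers move at their own pace and stop on an object; FORCE is the grip in N (left out, the last holds). Time passes only in rows, so rows that repeat a pose let the fingers close. It gives the time, the measured TCP pose, the force, the opening and the grip force at its end, in the units of the state.
- get_obs(): the state, without advancing time (a new reading comes with each control period).
- camera(name): name is "side" or "top" or "wrist"; returns a dict with "frame" (400x640x3 uint8, red, green, blue), "fx", "fy", "cx", "cy" (pixels), "extrinsics" (4x4, takes a point from world to camera coordinates). Camera axes: x right, y down, z forward; pixel columns grow to the right and rows downward; lengths in m; the calibration is good to about 2 mm. A picture is of the moment at which its call begins. There is no depth.
- hand_in(): hands the job in; it is judged then, once.
The state is a dict: "clock": time; "joint_pos": joint angles; "joint_velocities": joint speeds; "tau": joint torques, N m; "position": TCP position; "ee_rot": TCP orientation; "ft_force": force on the tool from outside, world axes, zero at the start; "torque": the same for the moment, N m; "grip_width": opening from 0.0 (shut) to 1.0 (fully open); "grasp_force": force on a finger pad.
Only numpy, scipy, OpenCV 4.12 (cv2) and the standard library are available. Lean on these libraries where they do the work, as an engineer would, in place of code of your own. Each camera call takes 0.05 s, during which the arm holds its last target. There are 200 camera calls.

### The job

The hanging carrier bar is half loaded and leans (left and right as the robot sees it): hang the flange with the orange tab in the free outer groove on its high right side, opposite its twin, and then the bush with the blue tab in the free inner groove on the left, so that the bar ends level. Feel for each groove, let the bar take the weight gently before you let go (no ramming, dropping or springing), never let it lean further than it does now, and leave everything else where it is.

Things in the scene. Friction and masses are not known exactly. Their poses are not given: they have to be found in the camera images.
- stand: Grey loading stand, fixed; carries the bar. Base 220 mm wide, 12 mm thick; column 240 mm high, 40 mm wide, from 90 mm behind the bar, with a bracket to the pivot. Origin on the table right under the pivot; its x axis points from the bar to the column, away from the robot (yaw up to 0.15), y left along the level bar, z up.
- pivot (a point): The pivot, 210 mm above the table: the bar swings about the stand's x axis through this point, 40 mm above the bar's axis, so its seats move mostly up and down, and a little sideways. Bracket, yellow hanger plate, collars and ballast bob lie within 35 mm of the middle of the bar.
- beam (a joint): Lean of the bar, rad: 0 level, positive = left (+y) end up; at the start about -0.12 (right end up): a twin of the flange already hangs in the left outer groove (155 mm left of the middle), a twin of the bush in the right inner one (85 mm right). The bob under the pivot brings it to level: about 2.4 N m per rad, lightly damped; it sinks under a part as it is given the weight.
- beam_mid (a point): Middle of the bar's axis. Its frame leans with the bar: y along the bar to the left, z towards the pivot. Steel rod 20 mm diameter, 460 mm long, with four brass sleeves, each 52 mm long, 31 mm diameter. A hook wire in a sleeve's groove has its centre 13.5 mm above the bar's axis; on the sleeve's shoulder, 18 mm.
- outer_right (a point): Nominal place of the right outer groove: on the bar's axis, 155 mm right of its middle, moving with the bar. Every sleeve has one square groove in its middle, 8 mm wide, 4.5 mm deep. The sleeves were clamped by hand: this groove really lies up to 10 mm along the bar either way from here.
- inner_left (a point): Nominal place of the left inner groove, on the bar's axis, 85 mm left of its middle; the real groove lies up to 10 mm along the bar either way.
- flange: Steel flange with orange tab, 50 mm diameter, 34 mm tall, about 0.28 kg, loose, standing upright in the tray. Origin: centre of the underside, z up its axis; a wire hook is screwed into its top. Mouth of the hook, facing +x: 38 mm free between stem and tip; below the tip it stays open down to the hook's foot, wire 45 mm above the underside on the axis, 57 mm near the stem.
- flange_crest (a point): Middle of flange's hook crest, on the wire's centre line, 118 mm above the underside. Wire 5 mm thick. The crest runs along the part's x, straight for 12 mm either side, then bends down 8 mm to the stem (x = -21.5 mm) and to the tip (x = +21.5 mm), whose round end is 20.5 mm below the crest; the tip side is the open mouth.
- flange_tab (a point): Where to hold flange: on its flat orange plastic tab, 8 mm thick along the part's x, 22 mm wide along its y, standing on the hook crest from 119 to 165 mm above the underside; this point 150 mm up, high enough to keep fingers clear of the bar.
- bush: Steel bush with blue tab, 32 mm diameter, 34 mm tall, about 0.18 kg, loose, standing upright in the tray. Origin: centre of the underside. Hook as the flange's. Mouth of the hook, facing +x: 38 mm free between stem and tip; below the tip it stays open down to the hook's foot, wire 45 mm above the underside on the axis, 57 mm near the stem.
- bush_crest (a point): Middle of bush's hook crest, on the wire's centre line, 118 mm above the underside. Wire 5 mm thick. The crest runs along the part's x, straight for 12 mm either side, then bends down 8 mm to the stem (x = -21.5 mm) and to the tip (x = +21.5 mm), whose round end is 20.5 mm below the crest; the tip side is the open mouth.
- bush_tab (a point): Where to hold bush: on its flat blue plastic tab, 8 mm thick along the part's x, 22 mm wide along its y, standing on the hook crest from 119 to 165 mm above the underside; this point 150 mm up, high enough to keep fingers clear of the bar.
- tray: Fixed blue tray, 130 x 400 mm, floor 4 mm thick, rim 14 mm high, between robot and stand; the parts stand in it in any order. Origin: centre of its underside.
- bare_bush_a: loose plain steel bush, 32 mm diameter, 34 mm tall, with no hook, standing in the tray; not wanted; origin: centre of its underside
- bare_bush_b: another plain bush without a hook, the same as bare_bush_a, standing in the tray; not wanted
- caliper: digital caliper lying on the table left of the tray, about 190 x 60 mm, 12 mm high; origin under the beam of the caliper
- chuck_key: T-shaped chuck key lying right of the tray, about 105 x 110 mm, 16 mm high; origin under its stem
- oil_bottle: yellow bottle with a red cap, 60 mm diameter, 150 mm tall, left; origin: centre of its underside
- gauge_ring: steel ring, 72 mm diameter, 18 mm tall, right; origin: centre of its underside
- brush: brush lying right of the stand, 180 mm long; origin: underside of its middle
Things that resemble listed ones, but are neither listed nor needed, are in the scene too. Leave any yellow look-alike of the bush alone.

How it is judged:
On the way:
1. the flange hangs in the right outer groove, let go (y of flange_crest in the frame of beam_mid between -0.169 and -0.141 m and z of flange_crest in the frame of beam_mid between 0.009 and 0.0158 m and x of flange_crest in the frame of beam_mid between -0.012 and 0.012 m and angle between flange's own z axis and vertical below 0.3 rad and contact force between flange and the fingers below 0.05 N), for 0.2 s.
At the end, for the whole second after the job is handed in: flange in the right outer groove, bush in the left inner groove (crest wire centre under 15.8 mm above the bar axis, within 14 mm of the nominal place along, 12 mm of the axis across), let go, upright within 0.30 rad; bar within 0.06 rad of level, slower than 0.08 rad/s; parts slower than 0.05 m/s (all of step 1 and y of bush_crest in the frame of beam_mid between 0.071 and 0.099 m and z of bush_crest in the frame of beam_mid between 0.009 and 0.0158 m and x of bush_crest in the frame of beam_mid between -0.012 and 0.012 m and angle between bush's own z axis and vertical below 0.3 rad and contact force between bush and the fingers below 0.05 N and not (value of joint beam above 0.06 rad or value of joint beam below -0.06 rad) and not (velocity of joint beam above 0.08 rad/s or velocity of joint beam below -0.08 rad/s) and linear speed of each of flange, bush below 0.05 m/s); the robot touches nothing.
It fails at once if the bar leans more than 0.155 rad either way (further than at the start) (value of joint beam above 0.155 rad or value of joint beam below -0.155 rad).
It fails at once if the bar is dropped, knocked or let spring: it turns faster than 0.30 rad/s (velocity of joint beam above 0.3 rad/s or velocity of joint beam below -0.3 rad/s).
It fails at once if a part is rammed against the bar or stand: more than 15 N (contact force between any of flange, bush and stand above 15 N).
It fails at once if the gripper or arm pushes the stand, the bar or the hung twins: more than 5 N (contact force between any of the fingers, the arm and stand above 5 N).
It fails at once if a bystander is moved more than 20 mm (distance of any of bare_bush_a, bare_bush_b, caliper, chuck_key, oil_bottle, gauge_ring, brush from where it was at the start of the episode above 0.02 m).
It also fails if it takes over 72 s, if anything falls off the work surface, if the arm or the gripper's body presses on something with over 40 N, if the wrist force passes 120 N, or if a joint passes its speed limit or range.

## Working session

There is one attempt and no reset: what is moved stays moved. The work goes in short steps, Python scripts to look and compute and a shell command to move; the robot and the scene stay as the last step left them, time stands still between calls to the robot, and variables do not carry over. Pictures are saved under pics/ and viewed, at most 10 in all, crops included, and the job is handed in when it is done.

```bash
mkdir -p pics; ls
python3 - <<'E'
from workcell import *
import cv2,numpy as np
o=get_obs();print({k:np.round(v,3).tolist() for k,v in o.items()})
for n in("top","side"):
    c=camera(n);cv2.imwrite(f"pics/{n}0.png",c["frame"][:,:,::-1])
    np.savez(f"{n}0.npz",**c)
    print(n,c["fx"],c["fy"],c["cx"],c["cy"],np.round(c["extrinsics"],3).tolist())
E
```

```text
pics
{'clock': 0.0, 'joint_pos': [1.2, 0.333, -0.065, 1.461, 0.022, 1.35, -0.089], 'joint_velocities': [-0.001, 0.0, 0.0, 0.001, -0.0, -0.001, -0.0], 'tau': [0.0, -62.545, 0.049, -39.161, 0.016, 0.01, -0.0], 'position': [0.213, -0.587, 0.241], 'ee_rot': [0.985, 0.173, -0.0, -0.001], 'ft_force': [0.035, -0.094, 0.388], 'torque': [0.028, 0.033, -0.002], 'grasp_force': 0.0, 'grip_width': 0.998}
top 470.7306545817526 470.7306545817526 323.24059547002736 203.864124558498 [[-0.006, -1.0, 0.004, -0.018], [-0.99, 0.006, -0.138, 0.51], [0.138, -0.005, -0.99, 1.441], [0.0, 0.0, 0.0, 1.0]]
side 500.07031533019506 500.07031533019506 326.70586527864765 195.722501607896 [[-0.93, -0.367, 0.012, 0.474], [-0.238, 0.579, -0.78, 0.247], [0.279, -0.729, -0.625, 1.357], [0.0, 0.0, 0.0, 1.0]]
```

View pics/top0.png

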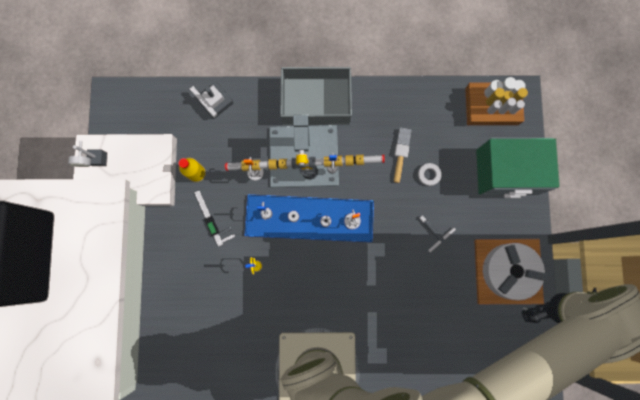

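View pics/side0.png

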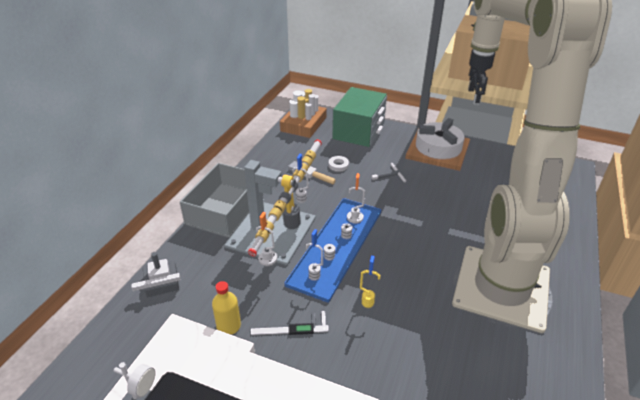

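The top view shows the flange (orange tab) at the right end of the tray near (352,218), and the hooked bush (blue tab) at the left end near (265,212). The bar runs from (228,166) to (383,158), and the yellow decoy is near (255,265).

```bash
cat > h.py <<'E'
import cv2,numpy as np
def ray(c,u,v):
    E=c["extrinsics"];R,t=E[:3,:3],E[:3,3]
    d=R.T@np.array([(u-c["cx"])/c["fx"],(v-c["cy"])/c["fy"],1.]);return -R.T@t,d/np.linalg.norm(d)
def onz(c,u,v,z):
    o,d=ray(c,u,v);return o+d*(z-o[2])/d[2]
def tri(c1,p1,c2,p2):
    o1,d1=ray(c1,*p1);o2,d2=ray(c2,*p2)
    s=np.linalg.lstsq(np.c_[d1,-d2],o2-o1,rcond=None)[0]
    a,b=o1+s[0]*d1,o2+s[1]*d2;return (a+b)/2,np.linalg.norm(a-b)
def proj(c,p):
    q=c["extrinsics"][:3,:3]@np.array(p)+c["extrinsics"][:3,3]
    return np.array([c["fx"]*q[0]/q[2]+c["cx"],c["fy"]*q[1]/q[2]+c["cy"]])
def blobs(c,lo,hi,amin=4,box=None):
    h=cv2.cvtColor(np.ascontiguousarray(c["frame"]),cv2.COLOR_RGB2HSV)
    m=cv2.inRange(h,np.array(lo),np.array(hi))
    n,l,s,ce=cv2.connectedComponentsWithStats(m)
    return [(np.round(ce[i],1).tolist(),s[i].tolist()) for i in range(1,n) if s[i,4]>=amin and (box is None or (box[0]<ce[i][0]<box[2] and box[1]<ce[i][1]<box[3]))]
E
python3 - <<'E'
from h import *
t=dict(np.load("top0.npz"));s=dict(np.load("side0.npz"))
for n,c,b in(("top",t,(180,130,420,280)),("side",s,(210,130,400,310))):
    print(n,"orange/red");[print("  ",x) for x in blobs(c,(0,150,100),(14,255,255),4,b)+blobs(c,(174,120,100),(180,255,255),4,b)]
    print(n,"blue");[print("  ",x) for x in blobs(c,(105,150,60),(125,255,255),4,b)]
    print(n,"brass");[print("  ",x) for x in blobs(c,(15,120,80),(32,255,255),8,b)]
a=cv2.resize(t["frame"][140:250,215:395],None,fx=4.4,fy=4.4,interpolation=cv2.INTER_CUBIC)
cv2.imwrite("pics/tz.png",a[:,:,::-1])
a=cv2.resize(s["frame"][140:300,230:390],None,fx=3.7,fy=3.7,interpolation=cv2.INTER_CUBIC)
cv2.imwrite("pics/sz.png",a[:,:,::-1])
E
```

```text
top orange/red
   ([383.0, 158.0], [383, 155, 1, 7, 7])
   ([183.4, 162.8], [179, 158, 10, 10, 82])
   ([247.7, 161.3], [243, 159, 9, 6, 29])
   ([225.6, 166.1], [225, 164, 2, 6, 10])
   ([355.4, 215.5], [352, 214, 7, 4, 17])
top blue
   ([332.6, 157.2], [330, 155, 6, 5, 25])
   ([307.6, 218.2], [245, 195, 129, 47, 4521])
   ([247.8, 265.4], [245, 264, 8, 4, 21])
top brass
   ([301.5, 158.8], [296, 154, 13, 11, 112])
   ([349.3, 159.6], [345, 155, 9, 10, 76])
   ([358.9, 159.5], [355, 155, 9, 10, 76])
   ([326.7, 161.4], [324, 157, 7, 9, 53])
   ([338.4, 161.3], [335, 156, 7, 10, 52])
   ([193.1, 170.4], [179, 158, 27, 24, 396])
   ([272.5, 163.9], [269, 159, 8, 10, 73])
   ([281.7, 163.4], [278, 159, 9, 10, 71])
   ([398.2, 169.3], [395, 158, 7, 24, 93])
   ([250.3, 164.8], [242, 160, 18, 11, 135])
   ([306.5, 167.4], [302, 166, 10, 3, 16])
   ([255.0, 265.1], [249, 257, 13, 18, 134])
side orange/red
   ([357.0, 180.4], [356, 174, 3, 15, 23])
   ([262.7, 220.4], [260, 212, 7, 18, 73])
   ([252.5, 250.7], [249, 249, 7, 5, 15])
   ([221.6, 287.6], [216, 282, 12, 13, 126])
side blue
   ([299.2, 160.3], [298, 154, 4, 15, 40])
   ([331.7, 252.8], [286, 200, 94, 101, 3288])
   ([371.3, 263.2], [370, 256, 4, 18, 51])
side brass
   ([309.0, 156.7], [303, 151, 12, 14, 83])
   ([304.9, 166.4], [303, 165, 5, 4, 15])
   ([299.2, 173.4], [294, 171, 10, 8, 42])
   ([286.4, 181.9], [282, 175, 11, 17, 125])
   ([285.3, 204.7], [275, 195, 19, 18, 125])
   ([276.1, 211.5], [271, 207, 11, 11, 62])
   ([268.9, 224.7], [266, 221, 7, 8, 31])
   ([263.1, 233.4], [257, 229, 12, 11, 64])
   ([366.5, 293.8], [360, 270, 15, 38, 251])
   ([376.6, 274.2], [373, 271, 7, 8, 23])
```

View pics/tz.png

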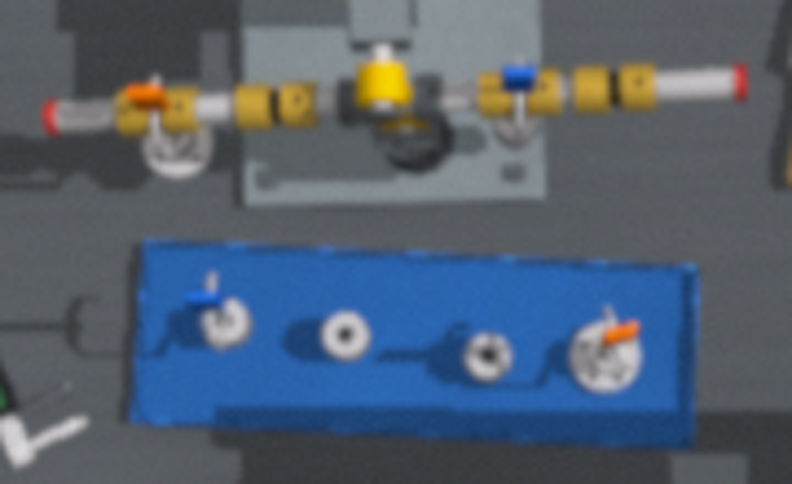

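View pics/sz.png

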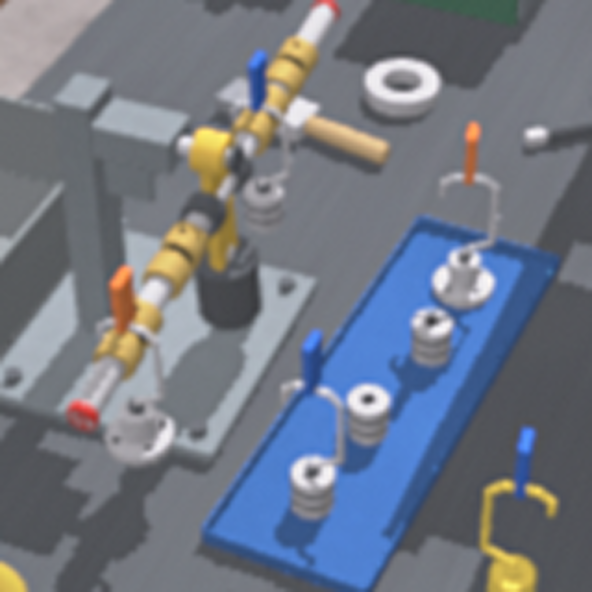

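The grooves show as dark lines: right outer at about (354.5,160) and left inner at about (277,164) in the top view, and left inner at about (279,206) in the side view. Both hooks' mouths face the stand.

Run:
```python
from h import *
t=dict(np.load("top0.npz"));s=dict(np.load("side0.npz"))
f=lambda u,v:(215+u/4.4,140+v/4.4); g=lambda u,v:(230+u/3.7,140+v/3.7)
P={"capL":(f(52,117),g(83,414)),"capR":(f(741,81),g(325,8)),"grooveOR":(f(614,88),g(288,66)),"grooveIL":(f(275,104),g(180,243)),
"flange_tab":(f(622,332),g(472,150)),"bush_tab":(f(203,299),g(313,362)),"hanger":(f(383,84),g(209,155)),
"bush_body_top":(f(224,320),g(312,473)),"flange_body":(f(604,352),g(463,282))}
for k,(a,b) in P.items(): p,e=tri(t,a,s,b);print(k,np.round(p,4),round(e,4))
for n,u in(("bush",f(224,323)),("flange",f(604,357)),("bA",f(345,335)),("bB",f(487,357))):print(n,np.round(onz(t,*u,.038),4))
for u in(f(140,240),f(695,266),f(690,445),f(132,420)):print("tray",np.round(onz(t,*u,.014),3))
```

```text
capL [0.607  0.2613 0.1455] 0.0004
capR [ 0.6165 -0.191   0.1984] 0.0006
grooveOR [ 0.6146 -0.1097  0.1917] 0.0019
grooveIL [0.6069 0.1097 0.1785] 0.0008
flange_tab [ 0.4597 -0.116   0.1476] 0.0012
bush_tab [0.483  0.1588 0.1483] 0.0014
hanger [0.6146 0.0387 0.2058] 0.0017
bush_body_top [0.4834 0.1584 0.0358] 0.0003
flange_body [ 0.4602 -0.1133  0.0101] 0.0025
bush [0.4808 0.1581 0.038 ]
flange [ 0.455  -0.1111  0.038 ]
bA [0.4718 0.0723 0.038 ]
bB [ 0.4555 -0.0283  0.038 ]
tray [0.545 0.222 0.014]
tray [ 0.523 -0.18   0.014]
tray [ 0.394 -0.173  0.014]
tray [0.414 0.226 0.014]
```

```bash
python3 -m inch '[{"slide":[0.01,0.03,0.02],"yaw":0.1},{"slide":[0.03,0.06,0.02],"yaw":0.2},{"slide":[0.045,0.09,0.02],"yaw":0.3},{"slide":[0.06,0.12,0.02],"yaw":0.4},{"slide":[0.08,0.15,0.02],"yaw":0.5},{"slide":[0.095,0.18,0.02],"yaw":0.6},{"slide":[0.11,0.21,0.02],"yaw":0.7},{"slide":[0.125,0.24,0.02],"yaw":0.8},{"slide":[0.14,0.27,0.02],"yaw":0.9},{"slide":[0.16,0.3,0.02],"yaw":1.0},{"slide":[0.175,0.33,0.02],"yaw":1.1},{"slide":[0.19,0.36,0.02],"yaw":1.2},{"slide":[0.21,0.4,0.02],"yaw":1.3},{"slide":[0.225,0.43,0.02],"yaw":1.35},{"slide":[0.245,0.46,0.02],"yaw":1.35},{"slide":[0.247,0.471,0.02],"yaw":1.35},{"slide":[0.247,0.471,0.02],"yaw":1.35}]' 0 20
python3 - <<'E'
from workcell import *
from h import *
for n in("wrist","top"):
    c=camera(n);np.savez(n+"1.npz",**c);cv2.imwrite(f"pics/{n}1.png",c["frame"][:,:,::-1])
c=dict(np.load("wrist1.npz"))
print(c["fx"],np.round(c["extrinsics"],3).tolist())
print(blobs(c,(0,150,100),(14,255,255),50),proj(c,[.46,-.116,.16]))
E
```

```text
clock: 1.52
position: [0.4608, -0.113, 0.2622]
ee_rot: [0.659, 0.752, 0.0, -0.0]
ft_force: [0.4, 0.2, -0.3]
grip_width: 1.0
grasp_force: 0.0
314.13239893922236 [[0.991, 0.132, 0.001, -0.443], [0.126, -0.945, 0.303, -0.211], [0.041, -0.3, -0.953, 0.346], [0.0, 0.0, 0.0, 1.0]]
[([318.5, 186.3], [313, 175, 12, 40, 155]), ([141.2, 390.3], [121, 377, 40, 23, 648])] [315.54624916 201.34017792]
```

View pics/wrist1.png

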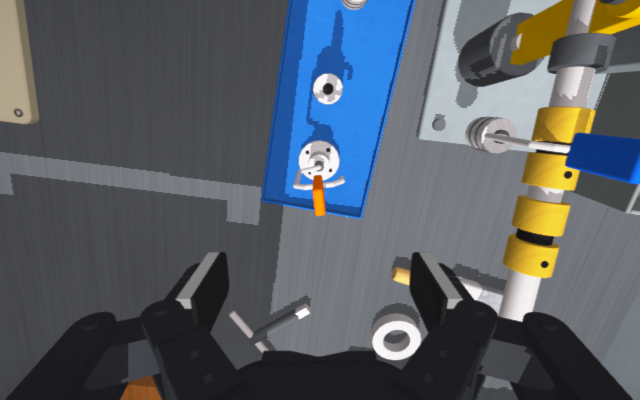

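The wrist view shows the flange below with its orange tab at (319,190) and the hook crest from (297,185) to (345,182). The twin and the right outer groove (dark line) are at about (535,238). I need the flange yaw more closely, so I'll zoom in.

Run:
```python
from h import *
c=dict(np.load("wrist1.npz"))
a=cv2.resize(c["frame"][135:225,280:360],None,fx=6,fy=6,interpolation=cv2.INTER_CUBIC)
b=cv2.resize(c["frame"][180:290,495:585],None,fx=5,fy=5,interpolation=cv2.INTER_CUBIC)
H=max(a.shape[0],b.shape[0]);o=np.zeros((H,800,3),np.uint8)
a=a[:, :345] if 0 else cv2.resize(a,(400,450));b=cv2.resize(b,(400,489))
o=np.zeros((500,800,3),np.uint8);o[:450,:400]=a;o[:489,400:]=b
cv2.imwrite("pics/z1.png",o[:,:,::-1])
```

```text
(no output)
```

View pics/z1.png

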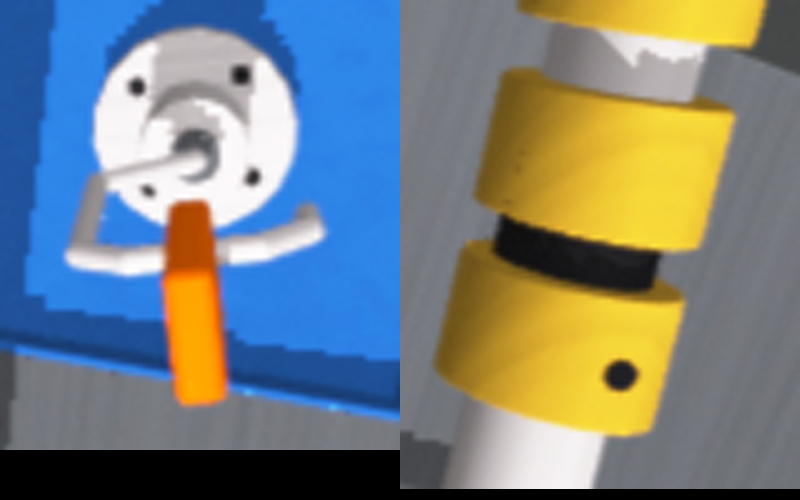

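Run:
```python
from h import *
c=dict(np.load("wrist1.npz"))
f=lambda u,v:(280+u/5,135+v/5); g=lambda u,v:(495+(u-400)/4.444,180+v/4.444)
Q=np.array([onz(c,*f(*q),.169) for q in((165,272),(213,272),(225,400),(177,403))])
print("tab",Q.mean(0)); e=Q[0]+Q[1]-Q[2]-Q[3]; print("yaw from tab",np.arctan2(-e[0],e[1]), (Q*1000).round(1).tolist())
e=onz(c,*f(318,236),.12)-onz(c,*f(72,255),.12);print("yaw crest",np.arctan2(e[1],e[0]),np.linalg.norm(e))
o,_=ray(c,0,0);print("cam",o)
o,d=ray(c,*g(577,250));n=np.array([1,.021,0]);p0=np.array([.6115,.035,.17])
p=o+d*(n@(p0-o))/(n@d);print("groove OR",p)
t=dict(np.load("top0.npz"))
for u,v in((614,88),(275,104)):
    o,d=ray(t,215+u/4.4,140+v/4.4);p=o+d*(n@(p0-o))/(n@d);print("top on bar plane",p)
    print("    at z .2/.19", onz(t,215+u/4.4,140+v/4.4,.205 if u>400 else .175))
```

```text
tab [ 0.46241066 -0.11353079  0.169     ]
yaw from tab 0.22044506177514053 [[456.6, -103.8, 169.0], [463.7, -102.9, 169.0], [468.3, -123.0, 169.0], [461.1, -124.4, 169.0]]
yaw crest 0.21265742653482364 0.04472334204571551
cam [ 0.45171144 -0.0364041   0.39415219]
groove OR [ 0.61454544 -0.11002108  0.19324077]
top on bar plane [ 0.61454972 -0.11022478  0.187777  ]
    at z .2/.19 [ 0.61050568 -0.1089619   0.205     ]
top on bar plane [0.60990673 0.11087023 0.16709658]
    at z .2/.19 [0.6081074  0.11012721 0.175     ]
```

```bash
python3 -m inch '[{"slide":[0.001,0.001,-0.02],"yaw":0.087},{"slide":[0.001,0.001,-0.05],"yaw":0.087},{"slide":[0.001,0.001,-0.06],"yaw":0.087},{"slide":[0.001,0.001,-0.06],"yaw":0.087},{"slide":[0.001,0.001,-0.06],"yaw":0.087}]'
python3 -m inch '[{"slide":[0,0,0],"yaw":0}]'
```

```text
clock: 2.03
position: [0.4607, -0.1165, 0.2027]
ee_rot: [0.628, 0.778, -0.0, -0.0]
ft_force: [-0.1, -0.4, 0.6]
grip_width: 1.003
grasp_force: 0.0
clock: 2.12
position: [0.4615, -0.1163, 0.2037]
ee_rot: [0.628, 0.778, 0.0, 0.001]
ft_force: [0.5, -1.4, -0.1]
grip_width: 0.998
grasp_force: 0.0
```

```bash
python3 -m inch '[{"slide":[0.001,0.002,-0.015],"yaw":0},{"slide":[0.001,0.002,-0.03],"yaw":0},{"slide":[0.001,0.002,-0.045],"yaw":0},{"slide":[0.001,0.002,-0.055],"yaw":0},{"slide":[0.001,0.002,-0.057],"yaw":0},{"slide":[0.001,0.002,-0.057],"yaw":0}]'
python3 -m inch '[{"slide":[0,0,0],"yaw":0},{"slide":[0,0,0],"yaw":0},{"slide":[0,0,0],"yaw":0},{"slide":[0,0,0],"yaw":0},{"slide":[0,0,0],"yaw":0},{"slide":[0,0,0],"yaw":0},{"slide":[0,0,0],"yaw":0},{"slide":[0,0,0],"yaw":0}]' 255 40
```

```text
clock: 2.62
position: [0.4622, -0.1137, 0.1457]
ee_rot: [0.628, 0.778, 0.0, -0.0]
ft_force: [-0.5, -0.2, 0.3]
grip_width: 1.002
grasp_force: 0.0
clock: 3.28
position: [0.4618, -0.1136, 0.1455]
ee_rot: [0.628, 0.779, -0.0, -0.0]
ft_force: [-2.7, -0.4, 3.9]
grip_width: 0.089
grasp_force: 41.0
```

```bash
python3 -m inch '[{"slide":[0,0,0.005],"yaw":0},{"slide":[0,0,0.02],"yaw":0},{"slide":[0,0,0.04],"yaw":0},{"slide":[0,0,0.06],"yaw":0},{"slide":[0,0,0.08],"yaw":0},{"slide":[0.01,0.001,0.1],"yaw":-0.04},{"slide":[0.03,0.002,0.11],"yaw":-0.08},{"slide":[0.05,0.003,0.11],"yaw":-0.13},{"slide":[0.07,0.004,0.11],"yaw":-0.17},{"slide":[0.082,0.005,0.11],"yaw":-0.196},{"slide":[0.088,0.005,0.11],"yaw":-0.196},{"slide":[0.088,0.005,0.11],"yaw":-0.196},{"slide":[0.088,0.005,0.11],"yaw":-0.196},{"slide":[0.088,0.005,0.11],"yaw":-0.196}]'
python3 - <<'E'
from workcell import *
from h import *
for n in("wrist","side","top"):
    c=camera(n);np.savez(n+"2.npz",**c)
o=[get_obs() for _ in range(3)]
print(np.mean([x["position"] for x in o],0),[x["ft_force"] for x in o])
w,s=dict(np.load("wrist2.npz")),dict(np.load("side2.npz"))
a=w["frame"]
b=s["frame"][110:240,250:380]
out=np.zeros((600,800,3),np.uint8)
out[:250,:400]=cv2.resize(a,(400,250));out[:400,400:]=cv2.resize(b,(400,400),interpolation=cv2.INTER_CUBIC)
t=dict(np.load("top2.npz"))["frame"][130:195,300:400];out[300:560,:400]=cv2.resize(t,(400,260),interpolation=cv2.INTER_CUBIC)
cv2.imwrite("pics/c2.png",out[:,:,::-1])
E
```

```text
clock: 4.45
position: [0.5493, -0.1088, 0.2553]
ee_rot: [0.701, 0.714, -0.0, -0.0]
ft_force: [0.3, -0.7, -1.9]
grip_width: 0.09
grasp_force: 40.0
[ 0.54953795 -0.10884173  0.25557276] [array([-0.21389887, -0.04223719, -2.61399874]), array([-0.21389887, -0.04223719, -2.61399874]), array([-0.21389887, -0.04223719, -2.61399874])]
```

View pics/c2.png

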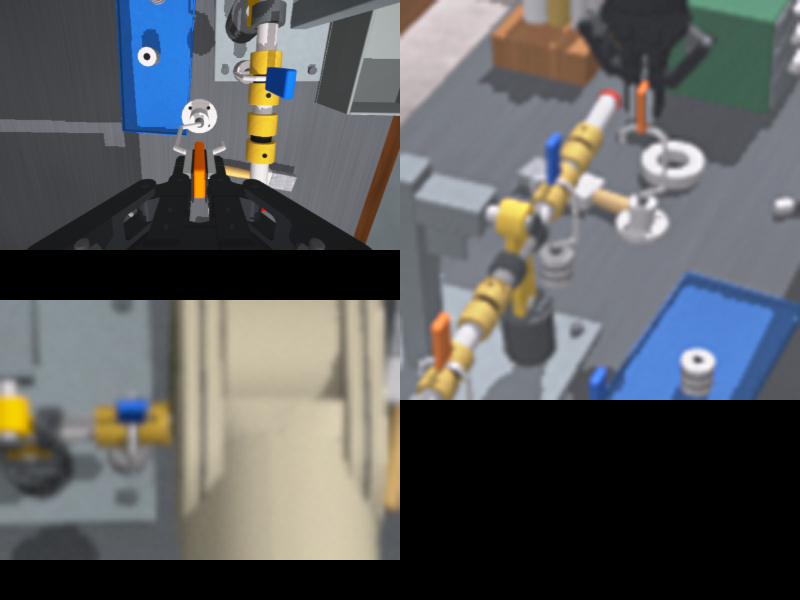

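The wrist view shows the flange held upright, with the hook tip pointing at the bar and the dark groove at about (419,222) in full-frame pixels. The arm hides this area in the top view.

Run:
```python
from h import *
c=dict(np.load("wrist2.npz"))
hsv=cv2.cvtColor(c["frame"],cv2.COLOR_RGB2HSV)
print("dark",[b for b in blobs(c,(0,0,0),(180,255,60),20,(395,200,445,245))])
print("yellow",[b for b in blobs(c,(20,120,80),(32,255,255),50,(380,60,460,280))])
n=np.array([1,.021,0]);p0=np.array([.6125,.035,.17])
for b in blobs(c,(0,0,0),(180,255,60),20,(395,200,445,245))+blobs(c,(20,120,80),(32,255,255),50,(380,60,460,280)):
    o,d=ray(c,*b[0]);p=o+d*(n@(p0-o))/(n@d);print(b[0],"on bar plane",p.round(4), "z.187:",onz(c,*b[0],.187).round(4))
print("cam",o.round(3)); print("expected crest mid px",proj(c,[.5495,-.1088,.232]),"stem",proj(c,[.528,-.1093,.228]),"tip",proj(c,[.571,-.1083,.228]))
```

```text
dark [([416.9, 223.0], [401, 217, 33, 12, 296])]
yellow [([423.2, 98.0], [400, 81, 52, 40, 1622]), ([417.9, 152.9], [398, 132, 49, 37, 1298]), ([419.3, 199.4], [396, 179, 49, 41, 1670]), ([416.5, 243.3], [394, 220, 47, 43, 1549])]
[416.9, 223.0] on bar plane [ 0.6156 -0.1111  0.195 ] z.187: [ 0.6183 -0.1145  0.187 ]
[423.2, 98.0] on bar plane [ 0.6139 -0.0323  0.1836] z.187: [ 0.6128 -0.0322  0.187 ]
[417.9, 152.9] on bar plane [ 0.6146 -0.0665  0.1833] z.187: [ 0.6135 -0.0659  0.187 ]
[419.3, 199.4] on bar plane [ 0.6152 -0.0946  0.1951] z.187: [ 0.618  -0.0973  0.187 ]
[416.5, 243.3] on bar plane [ 0.6158 -0.1243  0.1982] z.187: [ 0.6198 -0.1299  0.187 ]
cam [ 0.549 -0.031  0.387]
expected crest mid px [316.73351383 243.42260658] stem [278.22037531 240.34474699] tip [355.34138323 240.0156096 ]
```

```bash
python3 -m inch '[{"slide":[0.003,-0.001,0],"yaw":0},{"slide":[0.009,-0.001,0],"yaw":0},{"slide":[0.016,-0.001,0],"yaw":0},{"slide":[0.023,-0.001,0],"yaw":0},{"slide":[0.03,-0.001,0],"yaw":0},{"slide":[0.037,-0.001,0],"yaw":0},{"slide":[0.044,-0.001,0],"yaw":0},{"slide":[0.05,-0.001,0],"yaw":0},{"slide":[0.056,-0.001,0],"yaw":0},{"slide":[0.061,-0.001,0],"yaw":0},{"slide":[0.064,-0.001,0],"yaw":0},{"slide":[0.065,-0.001,0],"yaw":0},{"slide":[0.065,-0.001,0],"yaw":0},{"slide":[0.065,-0.001,0],"yaw":0}]'
python3 - <<'E'
from workcell import *
from h import *
for n in("wrist","side"):
    c=camera(n);np.savez(n+"3.npz",**c)
o=get_obs();print(o["position"],o["ft_force"])
w,s=dict(np.load("wrist3.npz")),dict(np.load("side3.npz"))
out=np.zeros((560,800,3),np.uint8)
out[:400,:400]=cv2.resize(w["frame"][130:290,240:400],(400,400),interpolation=cv2.INTER_CUBIC)
out[:400,400:]=cv2.resize(s["frame"][110:210,270:370],(400,400),interpolation=cv2.INTER_CUBIC)
cv2.imwrite("pics/c3.png",out[:400,:,::-1])
E
```

```text
clock: 5.77
position: [0.6149, -0.1096, 0.2554]
ee_rot: [0.701, 0.713, -0.0, 0.0]
ft_force: [0.3, -0.2, -1.9]
grip_width: 0.084
grasp_force: 40.0
[ 0.61486088 -0.10963016  0.25544829] [ 0.68516632 -0.88846101 -3.00453935]
```

View pics/c3.png

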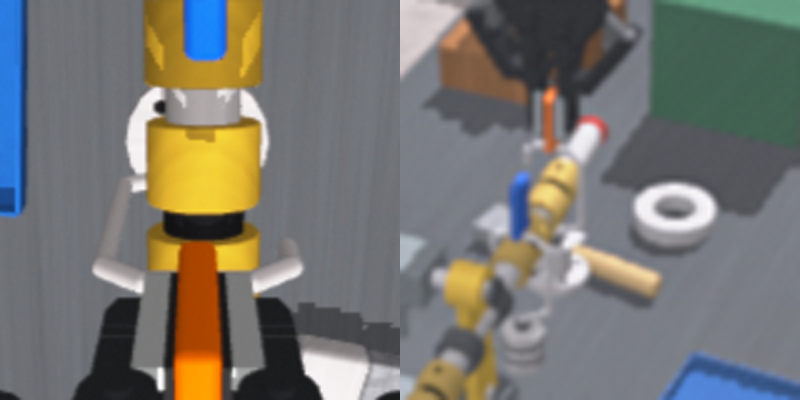

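The bar sits centred in the hook mouth: in the crop it spans 147–260, between the stem at 100 and the tip at 300. The groove is at about (322,220) in full-frame pixels.

```bash
cat > look.py <<'E'
from workcell import *
from h import *
import sys
def groove(c,box,zs):
    for b in blobs(c,(0,0,0),(180,255,60),20,box): print("dark",b,[onz(c,*b[0],z).round(4).tolist() for z in zs])
def lean(s):  # left cap (red) in side view: pixel row tracks the lean
    return [b[0] for b in blobs(s,(0,150,100),(14,255,255),6,(235,230,275,270))]
E
python3 - <<'E'
from look import *
w,s=dict(np.load("wrist3.npz")),dict(np.load("side3.npz"))
groove(w,(295,205,345,235),(.195,.198,.201))
print("yellow",[(b,onz(w,*b[0],.2).round(4)) for b in blobs(w,(20,120,80),(32,255,255),50,(290,100,350,280))])
print("cap",lean(s),lean(dict(np.load("side0.npz"))))
s0=dict(np.load("side0.npz"))
# predicted cap row vs lean
for L in(-.12,-.06,0,.06):
    piv=np.array([.6115,.035,.21]);y,z=.23,-.04
    p=piv+[-.021*y, y*np.cos(L)-z*np.sin(L), y*np.sin(L)+z*np.cos(L)];print(L,proj(s0,p).round(1))
E
```

```text
dark ([321.0, 220.3], [305, 215, 32, 11, 281]) [[0.6177, -0.1112, 0.195], [0.6177, -0.11, 0.198], [0.6176, -0.1088, 0.201]]
yellow [(([320.8, 148.7], [298, 129, 47, 37, 1225]), array([ 0.6166, -0.0631,  0.2   ])), (([321.0, 196.7], [299, 177, 45, 39, 1579]), array([ 0.6173, -0.0932,  0.2   ])), (([304.5, 229.3], [299, 219, 15, 19, 193]), array([ 0.6071, -0.1157,  0.2   ])), (([335.5, 229.8], [325, 219, 19, 19, 253]), array([ 0.6272, -0.1156,  0.2   ]))]
cap [[252.6, 250.6]] [[252.5, 250.7]]
-0.12 [253.2 252. ]
-0.06 [252.1 249.1]
0 [251.1 245.9]
0.06 [250.2 242.3]
```

```bash
cat >> look.py <<'E'
def status(tag):
    s=camera("side");np.savez("s_%s.npz"%tag,**s)
    s0=dict(np.load("side0.npz"))
    # twin tab/cap rows and cross-correlated shift of the left bar end
    bx=(235,205,275,262)
    A=s0["frame"][bx[1]:bx[3],bx[0]:bx[2]];t=s["frame"]
    (dx,dy),r=cv2.phaseCorrelate(cv2.cvtColor(A,cv2.COLOR_RGB2GRAY).astype(np.float32),cv2.cvtColor(np.ascontiguousarray(t[bx[1]:bx[3],bx[0]:bx[2]]),cv2.COLOR_RGB2GRAY).astype(np.float32),cv2.createHanningWindow((40,57),cv2.CV_32F))
    cap=lean(s);tab=[b[0] for b in blobs(s,(0,150,100),(14,255,255),30,(250,200,275,235))]
    F=[];P=[]
    for i in range(3):
        camera("wrist") if i else None
        o=get_obs();F.append(o["ft_force"]);P.append(o["position"])
    L=-.12
    if cap: L=np.interp(-cap[0][1],[-250.7,-247.8,-244.6,-241.0],[-.12,-.06,0,.06])
    print(tag,"clock",round(o["clock"],2),"pos",np.mean(P,0).round(4),"F",np.mean(F,0).round(2),"cap",cap,"tab",tab,"pc",round(dy,2),"lean~",round(L,3))
E
python3 -m inch '[{"slide":[0.001,0,-0.003],"yaw":0},{"slide":[0.001,0,-0.007],"yaw":0},{"slide":[0.001,0,-0.011],"yaw":0},{"slide":[0.001,0,-0.015],"yaw":0},{"slide":[0.001,0,-0.018],"yaw":0},{"slide":[0.001,0,-0.021],"yaw":0},{"slide":[0.001,0,-0.023],"yaw":0},{"slide":[0.001,0,-0.025],"yaw":0},{"slide":[0.001,0,-0.0265],"yaw":0},{"slide":[0.001,0,-0.028],"yaw":0},{"slide":[0.001,0,-0.028],"yaw":0},{"slide":[0.001,0,-0.028],"yaw":0}]'
python3 -c "
from look import *
status('a')"
```

```text
clock: 6.87
position: [0.616, -0.1096, 0.2274]
ee_rot: [0.701, 0.713, 0.0, 0.0]
ft_force: [0.0, 0.9, -2.2]
grip_width: 0.092
grasp_force: 40.0
a clock 7.02 pos [ 0.6161 -0.1096  0.2275] F [ 0.76 -0.34 -2.25] cap [[252.6, 250.6]] tab [[263.0, 221.1]] pc -0.33 lean~ -0.118
```

```bash
python3 -m inch '[{"slide":[0,0,-0.001],"yaw":0},{"slide":[0,0,-0.002],"yaw":0},{"slide":[0,0,-0.003],"yaw":0},{"slide":[0,0,-0.003],"yaw":0},{"slide":[0,0,-0.003],"yaw":0}]'
python3 -c "
from look import *
status('b')"
python3 -m inch '[{"slide":[0,0,-0.001],"yaw":0},{"slide":[0,0,-0.002],"yaw":0},{"slide":[0,0,-0.003],"yaw":0},{"slide":[0,0,-0.003],"yaw":0},{"slide":[0,0,-0.003],"yaw":0}]'
python3 -c "
from look import *
status('c')"
```

```text
clock: 7.43
position: [0.616, -0.1096, 0.2242]
ee_rot: [0.701, 0.713, -0.0, -0.0]
ft_force: [-0.1, -0.7, -1.8]
grip_width: 0.088
grasp_force: 40.0
b clock 7.58 pos [ 0.616  -0.1096  0.2244] F [ 0.13  0.48 -2.33] cap [[252.2, 251.5]] tab [[262.8, 220.4]] pc -0.49 lean~ -0.12
clock: 8.0
position: [0.616, -0.1096, 0.2212]
ee_rot: [0.701, 0.713, -0.0, -0.0]
ft_force: [0.1, -0.2, -2.0]
grip_width: 0.089
grasp_force: 40.1
c clock 8.15 pos [ 0.616  -0.1096  0.2213] F [-0.43  0.03 -2.77] cap [[251.6, 250.9]] tab [[262.6, 219.8]] pc -0.84 lean~ -0.12
```

```bash
cat >> look.py <<'E'
def flow(ref,cur,c):
    """lean change from optical flow on bar's left end (twin flange tab, sleeve, cap) in side view, fitted to rotation about the pivot"""
    g=lambda f:cv2.cvtColor(np.ascontiguousarray(f),cv2.COLOR_RGB2GRAY)
    m=np.zeros(ref.shape[:2],np.uint8);m[208:262,240:282]=255
    h=cv2.cvtColor(ref,cv2.COLOR_RGB2HSV);m&=cv2.inRange(h,(0,110,80),(32,255,255))
    p=cv2.goodFeaturesToTrack(g(ref),30,.02,3,mask=m)
    q,st,_=cv2.calcOpticalFlowPyrLK(g(ref),g(cur),p,None,winSize=(11,11),maxLevel=2)
    d=(q-p)[st.ravel()==1].reshape(-1,2);return np.median(d,0).round(2),len(d)
def rel(tag):
    s=dict(np.load("s_%s.npz"%tag));return flow(np.load("side3.npz")["frame"],s["frame"],s)
E
python3 - <<'E'
from look import *
for k in"abc":print(k,rel(k))
s=dict(np.load("side0.npz"))
print("0",flow(np.load("side3.npz")["frame"],s["frame"],s))
piv=np.array([.6115,.035,.21])
for L in(-.12,-.1,-.08,0,.06):
    y,z=.17,-.03
    p=piv+[-.021*y, y*np.cos(L)-z*np.sin(L), y*np.sin(L)+z*np.cos(L)];print(L,proj(s,p).round(2))
E
```

```text
a (array([ 0.03, -0.05], dtype=float32), 7)
b (array([-0.21, -0.49], dtype=float32), 7)
c (array([-0.26, -1.05], dtype=float32), 7)
0 (array([-0.14,  0.46], dtype=float32), 7)
-0.12 [263.05 232.07]
-0.1 [262.79 231.36]
-0.08 [262.54 230.62]
0 [261.64 227.43]
0.06 [261.08 224.78]
```

Run:
```python
from look import *
w=camera("wrist");np.savez("wrist4.npz",**w)
s=dict(np.load("s_c.npz"))
out=np.zeros((480,800,3),np.uint8)
out[:,:400]=cv2.resize(w["frame"][170:266,280:360],(400,480),interpolation=cv2.INTER_CUBIC)
out[:,400:]=cv2.resize(s["frame"][130:178,295:335],(400,480),interpolation=cv2.INTER_CUBIC)
cv2.imwrite("pics/c4.png",out[:,:,::-1])
groove(w,(295,200,345,235),(.195,.198,.201))
```

```text
(no output)
```

View pics/c4.png

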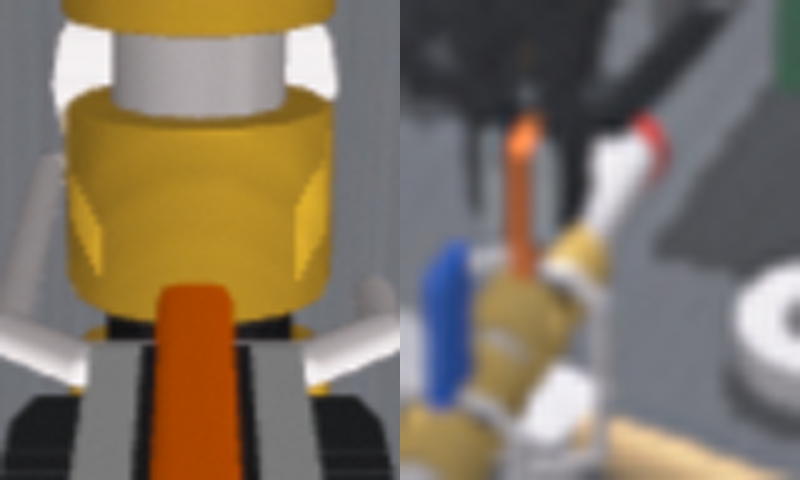

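The picture shows the wire going down beside the sleeve. The far lip of the groove shows at crop (200,318), which is full-frame (320,233.6), with a dark band between the lip and the pads. I'll check where the wire lies relative to that lip.

Run:
```python
from look import *
w=dict(np.load("wrist4.npz"))
for z in(.197,.199,.201):print("far lip",z,onz(w,320,233.6,z).round(4))
for u in((45,350),(355,355)):print("wire side",onz(w,280+u[0]/5,170+u[1]/5,.195).round(4))
print("crest proj",proj(w,[.616,-.1096,.1976]),[proj(w,[.616+d,-.1096+.021*d,.1946]).round(1) for d in(-.018,.018)])
print("cam",ray(w,0,0)[0])
```

```text
far lip 0.197 [ 0.6179 -0.1042  0.197 ]
far lip 0.199 [ 0.6179 -0.1033  0.199 ]
far lip 0.201 [ 0.6178 -0.1024  0.201 ]
wire side [ 0.6008 -0.1094  0.195 ]
wire side [ 0.6352 -0.1094  0.195 ]
crest proj [316.36317097 242.95897657] [array([284. , 240.6]), array([348.8, 240.4])]
cam [ 0.61578063 -0.03220016  0.35324759]
```

```bash
python3 -m inch '[{"slide":[0,0,0.001],"yaw":0},{"slide":[0,0,0.002],"yaw":0},{"slide":[0,0.0003,0.002],"yaw":0},{"slide":[0,0.0006,0.002],"yaw":0},{"slide":[0,0.0009,0.002],"yaw":0},{"slide":[0,0.0012,0.002],"yaw":0},{"slide":[0,0.0015,0.002],"yaw":0},{"slide":[0,0.0018,0.002],"yaw":0},{"slide":[0,0.002,0.002],"yaw":0},{"slide":[0,0.002,0.002],"yaw":0},{"slide":[0,0.002,0.002],"yaw":0}]'
python3 -c "
from look import *
status('d');print(rel('d'))"
```

```text
clock: 9.12
position: [0.616, -0.1077, 0.2233]
ee_rot: [0.701, 0.713, -0.0, 0.0]
ft_force: [-0.4, -0.1, -2.1]
grip_width: 0.086
grasp_force: 40.1
d clock 9.27 pos [ 0.616  -0.1077  0.2233] F [-0.01 -0.94 -2.35] cap [[252.0, 251.5]] tab [[262.8, 220.2]] pc -0.4 lean~ -0.12
(array([-0.21, -0.55], dtype=float32), 7)
```

```bash
python3 -m inch '[{"slide":[0,0.0001,-0.0008],"yaw":0},{"slide":[0,0.0003,-0.0016],"yaw":0},{"slide":[0,0.0004,-0.0024],"yaw":0},{"slide":[0,0.0005,-0.0032],"yaw":0},{"slide":[0,0.0006,-0.004],"yaw":0},{"slide":[0,0.0008,-0.0048],"yaw":0},{"slide":[0,0.0009,-0.0056],"yaw":0},{"slide":[0,0.001,-0.0064],"yaw":0},{"slide":[0,0.0012,-0.0072],"yaw":0},{"slide":[0,0.0013,-0.008],"yaw":0},{"slide":[0,0.0015,-0.009],"yaw":0},{"slide":[0,0.0016,-0.01],"yaw":0},{"slide":[0,0.0018,-0.011],"yaw":0},{"slide":[0,0.0019,-0.012],"yaw":0},{"slide":[0,0.0021,-0.013],"yaw":0},{"slide":[0,0.0022,-0.014],"yaw":0},{"slide":[0,0.0024,-0.015],"yaw":0},{"slide":[0,0.0026,-0.016],"yaw":0},{"slide":[0,0.0026,-0.016],"yaw":0},{"slide":[0,0.0026,-0.016],"yaw":0}]'
python3 -c "
from look import *
status('e');print(rel('e'))"
```

```text
clock: 10.93
position: [0.616, -0.1053, 0.2072]
ee_rot: [0.701, 0.713, -0.0, 0.0]
ft_force: [-0.1, -5.6, -1.2]
grip_width: 0.087
grasp_force: 40.1
e clock 11.08 pos [ 0.616  -0.1053  0.2073] F [-0.33 -5.46 -1.5 ] cap [[251.4, 244.1]] tab [[261.6, 216.1]] pc -3.66 lean~ 0.008
(array([-1.24, -4.34], dtype=float32), 7)
```

```bash
python3 -m inch '[{"slide":[0,-0.0002,0],"yaw":0},{"slide":[0,-0.0004,0],"yaw":0},{"slide":[0,-0.0006,0],"yaw":0},{"slide":[0,-0.0008,0],"yaw":0},{"slide":[0,-0.001,0],"yaw":0},{"slide":[0,-0.0012,0],"yaw":0},{"slide":[0,-0.0014,0],"yaw":0},{"slide":[0,-0.0016,0],"yaw":0},{"slide":[0,-0.0018,0],"yaw":0},{"slide":[0,-0.002,0],"yaw":0},{"slide":[0,-0.002,0],"yaw":0}]'
python3 -c "
from look import *
status('f');print(rel('f'))"
```

```text
clock: 12.0
position: [0.6162, -0.1061, 0.2074]
ee_rot: [0.7, 0.714, 0.0, -0.0]
ft_force: [0.0, 1.2, -0.0]
grip_width: 0.087
grasp_force: 40.4
f clock 12.15 pos [ 0.6162 -0.1063  0.2074] F [-0.11  1.84 -0.85] cap [[250.9, 244.4]] tab [[261.7, 216.6]] pc -3.68 lean~ 0.003
(array([-1.23, -3.86], dtype=float32), 7)
```

```bash
python3 -m inch '[{"slide":[0,0.0003,-0.0005],"yaw":0},{"slide":[0,0.0005,-0.001],"yaw":0},{"slide":[0,0.0006,-0.0015],"yaw":0},{"slide":[0,0.0006,-0.002],"yaw":0},{"slide":[0,0.0007,-0.0025],"yaw":0},{"slide":[0,0.0008,-0.003],"yaw":0},{"slide":[0,0.0009,-0.0035],"yaw":0},{"slide":[0,0.001,-0.004],"yaw":0},{"slide":[0,0.001,-0.0045],"yaw":0},{"slide":[0,0.001,-0.005],"yaw":0},{"slide":[0,0.001,-0.005],"yaw":0},{"slide":[0,0.001,-0.005],"yaw":0}]'
python3 -c "
from look import *
status('g');print(rel('g'))"
```

```text
clock: 13.15
position: [0.616, -0.1061, 0.2023]
ee_rot: [0.701, 0.713, 0.0, 0.0]
ft_force: [0.3, 1.6, 0.2]
grip_width: 0.085
grasp_force: 40.5
g clock 13.3 pos [ 0.616  -0.1061  0.2023] F [-0.24  2.05  0.85] cap [[249.3, 243.6]] tab [[261.5, 214.6]] pc -5.47 lean~ 0.017
(array([-1.43, -5.38], dtype=float32), 7)
```

```bash
python3 -m inch '[{"slide":[0,0.0002,0],"yaw":0},{"slide":[0,0.0004,0],"yaw":0},{"slide":[0,0.0006,0],"yaw":0},{"slide":[0,0.0008,0],"yaw":0},{"slide":[0,0.001,0],"yaw":0},{"slide":[0,0.001,0],"yaw":0},{"slide":[0,0.001,0],"yaw":0}]'
python3 -c "
from look import *
status('h');print(rel('h'))"
```

```text
clock: 13.88
position: [0.616, -0.1055, 0.2023]
ee_rot: [0.701, 0.713, -0.0, 0.0]
ft_force: [0.3, -2.0, -0.1]
grip_width: 0.085
grasp_force: 40.4
h clock 14.03 pos [ 0.616  -0.1053  0.2023] F [-0.   -1.68 -0.08] cap [[250.3, 242.4]] tab [[261.4, 214.7]] pc -5.12 lean~ 0.037
(array([-1.51, -5.41], dtype=float32), 7)
```

```bash
python3 -m inch '[{"slide":[0,-0.0003,-0.0003],"yaw":0},{"slide":[0,-0.0005,-0.0006],"yaw":0},{"slide":[0,-0.0005,-0.001],"yaw":0},{"slide":[0,-0.0005,-0.001],"yaw":0},{"slide":[0,-0.0005,-0.001],"yaw":0}]' 255 20
python3 -c "
from look import *
status('i');print(rel('i'))"
```

```text
clock: 14.45
position: [0.616, -0.1051, 0.2013]
ee_rot: [0.701, 0.714, 0.0, -0.0]
ft_force: [-0.9, -0.1, -0.3]
grip_width: 0.089
grasp_force: 40.5
i clock 14.6 pos [ 0.616  -0.1051  0.2013] F [-0.79  0.8   0.22] cap [[249.3, 243.3]] tab [[261.4, 214.4]] pc -5.02 lean~ 0.022
(array([-1.47, -5.53], dtype=float32), 7)
```

Nearly force-free. Releasing.

```bash
python3 -m inch '[{"slide":[0,0,0],"yaw":0},{"slide":[0,0,0],"yaw":0},{"slide":[0,0,0],"yaw":0},{"slide":[0,0,0],"yaw":0},{"slide":[0,0,0],"yaw":0},{"slide":[0,0,0],"yaw":0}]' 150 20
python3 -c "
from look import *
status('j');print(rel('j'))
w=camera('wrist');np.savez('wrist5.npz',**w)
print('tab px',[b for b in blobs(w,(0,150,80),(14,255,255),100,(200,150,440,380))])"
```

```text
clock: 15.1
position: [0.6161, -0.1055, 0.2014]
ee_rot: [0.701, 0.713, 0.0, 0.0]
ft_force: [-0.8, -1.0, 0.8]
grip_width: 0.413
grasp_force: 0.0
j clock 15.25 pos [ 0.616  -0.1055  0.2013] F [ 0.4  -0.54 -0.03] cap [[249.6, 241.1]] tab [[261.3, 214.4]] pc 0.14 lean~ 0.058
(array([-1.45, -5.69], dtype=float32), 7)
tab px [([318.3, 252.7], [309, 226, 19, 54, 829]), ([319.7, 346.3], [303, 331, 34, 24, 322])]
```

```bash
python3 -m inch '[{"slide":[0,0,0.004],"yaw":0},{"slide":[0,0,0.012],"yaw":0},{"slide":[0,0,0.024],"yaw":0},{"slide":[0,0,0.04],"yaw":0},{"slide":[0,0,0.055],"yaw":0},{"slide":[-0.02,0,0.06],"yaw":0},{"slide":[-0.05,0,0.06],"yaw":0},{"slide":[-0.08,0,0.06],"yaw":0},{"slide":[-0.11,0.02,0.06],"yaw":0},{"slide":[-0.133,0.05,0.06],"yaw":0},{"slide":[-0.133,0.085,0.06],"yaw":0},{"slide":[-0.133,0.12,0.06],"yaw":0},{"slide":[-0.133,0.155,0.06],"yaw":0},{"slide":[-0.133,0.19,0.06],"yaw":0},{"slide":[-0.133,0.22,0.06],"yaw":0},{"slide":[-0.133,0.245,0.06],"yaw":0},{"slide":[-0.133,0.26,0.06],"yaw":0},{"slide":[-0.133,0.265,0.06],"yaw":0},{"slide":[-0.133,0.265,0.06],"yaw":0},{"slide":[-0.133,0.265,0.06],"yaw":0}]' 0 20
python3 - <<'E'
from look import *
status('k');print(rel('k'))
w=camera("wrist");np.savez("wrist6.npz",**w)
t=camera("top");np.savez("top6.npz",**t)
print(proj(w,[.483,.159,.169]))
out=np.zeros((600,800,3),np.uint8)
u,v=proj(w,[.483,.159,.15]).astype(int)
a=w["frame"][max(v-60,0):v+40,u-50:u+50];out[:500,:500]=cv2.resize(a,(500,500),interpolation=cv2.INTER_CUBIC);print("origin",u-50,max(v-60,0),a.shape)
b=t["frame"][135:195,310:390];out[:225,500:]=cv2.resize(b,(300,225),interpolation=cv2.INTER_CUBIC)
s=dict(np.load("s_k.npz"))["frame"][110:200,270:360];out[230:530,500:]=cv2.resize(s,(300,300),interpolation=cv2.INTER_CUBIC)
cv2.imwrite("pics/c6.png",out[:,:,::-1])
E
```

```text
clock: 16.97
position: [0.4833, 0.1587, 0.2618]
ee_rot: [0.701, 0.713, 0.0, 0.0]
ft_force: [0.2, 0.1, -0.3]
grip_width: 0.998
grasp_force: 0.0
k clock 17.12 pos [0.4834 0.1581 0.2616] F [0.37 0.21 0.01] cap [[249.4, 243.2]] tab [[261.3, 214.9]] pc -5.84 lean~ 0.023
(array([-1.4 , -5.85], dtype=float32), 7)
[316.47212697 200.72640212]
origin 266 133 (100, 100, 3)
```

View pics/c6.png

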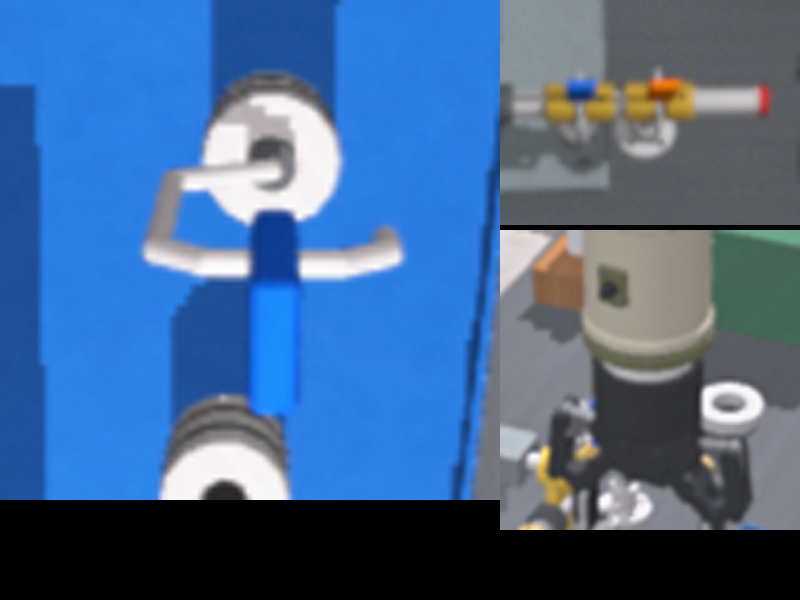

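The top inset shows the flange hanging in its groove next to the twin bush. The bush's blue tab top spans crop (250–298, 283–413), and its crest runs from (148,253) to (400,248).

Run:
```python
from look import *
w=dict(np.load("wrist6.npz"));t=dict(np.load("top6.npz"))
f=lambda u,v:(266+u/5,133+v/5)
Q=np.array([onz(w,*f(*q),.169) for q in((250,283),(298,283),(298,413),(250,413))]);e=Q[0]+Q[1]-Q[2]-Q[3]
print("tab",Q.mean(0).round(4),"yaw",np.arctan2(-e[0],e[1]))
e=onz(w,*f(402,250),.12)-onz(w,*f(148,253),.12);print("crest yaw",np.arctan2(e[1],e[0]))
print("tcp a",2*np.arctan2(.713,.701)-np.pi/2)
for n,c,b in(("w",w,(380,0,640,260)),("t",t,(262,150,292,176))):
    for q in blobs(c,(0,0,0),(180,255,60),8,b):
        if q[1][4]<600: print(n,q,[onz(c,*q[0],z).round(4).tolist() for z in(.175,.18,.185)])
    print(n,"yel",[(q,onz(c,*q[0],.185).round(4).tolist()) for q in blobs(c,(20,120,80),(32,255,255),20,b)])
# all brass pieces in the top view
print([(q[0],onz(t,*q[0],.185).round(4).tolist()) for q in blobs(t,(15,120,80),(32,255,255),20,(220,145,390,180))])
```

```text
tab [0.4863 0.1574 0.169 ] yaw 0.018033100744897265
crest yaw 0.028040861415402844
tcp a 0.016972718423544864
w ([623.2, 2.6], [612, 0, 23, 9, 98]) [[0.6686, 0.2918, 0.175], [0.6644, 0.2906, 0.18], [0.6601, 0.2893, 0.185]]
w ([621.8, 12.3], [620, 10, 4, 7, 11]) [[0.6694, 0.2866, 0.175], [0.6651, 0.2854, 0.18], [0.6609, 0.2843, 0.185]]
w ([437.0, 126.0], [436, 125, 3, 3, 9]) [[0.5645, 0.2162, 0.175], [0.5626, 0.2166, 0.18], [0.5608, 0.2171, 0.185]]
w ([463.1, 125.6], [462, 124, 3, 4, 11]) [[0.5823, 0.2167, 0.175], [0.58, 0.2172, 0.18], [0.5777, 0.2176, 0.185]]
w ([434.0, 152.0], [433, 151, 3, 3, 9]) [[0.5647, 0.1983, 0.175], [0.5628, 0.1992, 0.18], [0.561, 0.2, 0.185]]
w ([494.5, 155.7], [485, 153, 25, 5, 59]) [[0.6075, 0.1964, 0.175], [0.6047, 0.1973, 0.18], [0.6018, 0.1982, 0.185]]
w ([510.1, 185.6], [508, 183, 6, 6, 24]) [[0.6229, 0.1748, 0.175], [0.6197, 0.1762, 0.18], [0.6165, 0.1776, 0.185]]
w yel [(([506.0, 135.3], [480, 117, 57, 40, 1675]), [0.6069, 0.2118, 0.185]), (([494.9, 182.6], [473, 165, 50, 35, 1235]), [0.6056, 0.1796, 0.185]), (([482.7, 259.4], [457, 220, 54, 77, 2582]), [0.6076, 0.1202, 0.185])]
t yel [(([269.9, 162.7], [266, 158, 9, 10, 80]), [0.6087, 0.1308, 0.185]), (([279.7, 162.7], [276, 158, 9, 10, 76]), [0.6085, 0.1029, 0.185])]
[([301.4, 158.7], [0.6198, 0.0411, 0.185]), ([336.7, 162.5], [0.6082, -0.0594, 0.185]), ([346.8, 161.5], [0.611, -0.0883, 0.185]), ([357.3, 161.5], [0.6108, -0.1182, 0.185]), ([253.5, 160.9], [0.6142, 0.1776, 0.185]), ([269.9, 162.7], [0.6087, 0.1308, 0.185]), ([279.7, 162.7], [0.6085, 0.1029, 0.185]), ([325.3, 162.5], [0.6084, -0.027, 0.185])]
```

```bash
python3 -m inch '[{"slide":[0.0025,-0.001,-0.02],"yaw":0},{"slide":[0.0025,-0.001,-0.045],"yaw":0},{"slide":[0.0025,-0.001,-0.07],"yaw":0},{"slide":[0.0025,-0.001,-0.09],"yaw":0},{"slide":[0.0025,-0.001,-0.105],"yaw":0},{"slide":[0.0025,-0.001,-0.113],"yaw":0},{"slide":[0.0025,-0.001,-0.116],"yaw":0},{"slide":[0.0025,-0.001,-0.116],"yaw":0},{"slide":[0.0025,-0.001,-0.116],"yaw":0}]'
python3 -m inch '[{"slide":[0,0,0],"yaw":0},{"slide":[0,0,0],"yaw":0},{"slide":[0,0,0],"yaw":0},{"slide":[0,0,0],"yaw":0},{"slide":[0,0,0],"yaw":0},{"slide":[0,0,0],"yaw":0},{"slide":[0,0,0],"yaw":0},{"slide":[0,0,0],"yaw":0}]' 255 40
```

```text
clock: 17.97
position: [0.486, 0.1586, 0.1462]
ee_rot: [0.701, 0.713, 0.001, 0.0]
ft_force: [-0.4, -0.4, 0.3]
grip_width: 0.998
grasp_force: 0.0
clock: 18.63
position: [0.4854, 0.1585, 0.1454]
ee_rot: [0.701, 0.713, -0.0, -0.0]
ft_force: [-1.7, -1.3, 3.0]
grip_width: 0.088
grasp_force: 40.6
```

```bash
python3 -m inch '[{"slide":[0,0,0.005],"yaw":0},{"slide":[0,0,0.02],"yaw":0},{"slide":[0,0,0.04],"yaw":0},{"slide":[0,0,0.06],"yaw":0},{"slide":[0,-0.005,0.08],"yaw":0},{"slide":[0.01,-0.015,0.092],"yaw":0},{"slide":[0.025,-0.027,0.095],"yaw":0},{"slide":[0.04,-0.036,0.095],"yaw":0},{"slide":[0.053,-0.041,0.095],"yaw":0},{"slide":[0.06,-0.042,0.095],"yaw":0},{"slide":[0.06,-0.042,0.095],"yaw":0},{"slide":[0.06,-0.042,0.095],"yaw":0},{"slide":[0.06,-0.042,0.095],"yaw":0}]'
python3 - <<'E'
from look import *
status('l');print(rel('l'))
w=camera("wrist");np.savez("wrist7.npz",**w)
for q in blobs(w,(0,0,0),(180,255,60),20,(370,190,460,270)):print("dark",q,[onz(w,*q[0],z).round(4).tolist() for z in(.18,.183,.186)])
for q in blobs(w,(20,120,80),(32,255,255),50,(360,60,470,300)):print("yel",q,[onz(w,*q[0],z).round(4).tolist() for z in(.183,.186)])
for p in([.545,.1155,.217],[.6085,.1155,.186]):print(proj(w,p).round(1))
E
```

```text
clock: 19.72
position: [0.5447, 0.1175, 0.2403]
ee_rot: [0.7, 0.714, -0.0, -0.0]
ft_force: [-0.0, -0.6, -0.6]
grip_width: 0.085
grasp_force: 39.9
l clock 19.87 pos [0.5449 0.1172 0.2405] F [-0.24  0.28 -2.09] cap [[249.6, 242.8]] tab [[261.3, 213.9]] pc -6.08 lean~ 0.03
(array([-2.75,  3.58], dtype=float32), 7)
dark ([373.2, 226.9], [357, 211, 37, 45, 829]) [[0.5826, 0.1112, 0.18], [0.582, 0.1125, 0.183], [0.5815, 0.1138, 0.186]]
dark ([416.5, 224.0], [401, 217, 33, 13, 236]) [[0.6112, 0.1139, 0.18], [0.6102, 0.1151, 0.183], [0.6091, 0.1164, 0.186]]
dark ([421.3, 248.9], [419, 247, 6, 5, 22]) [[0.6165, 0.0956, 0.18], [0.6154, 0.0972, 0.183], [0.6143, 0.0987, 0.186]]
yel ([433.8, 61.9], [407, 43, 61, 45, 2055]) [[0.6087, 0.2129, 0.183], [0.6077, 0.2127, 0.186]]
yel ([425.6, 123.4], [402, 101, 55, 41, 1655]) [[0.6082, 0.1793, 0.183], [0.6072, 0.1796, 0.186]]
yel ([415.0, 223.1], [382, 176, 65, 111, 3554]) [[0.6091, 0.1157, 0.183], [0.6081, 0.117, 0.186]]
[316.3 245.7]
[415.4 225.2]
```

```bash
python3 -m inch '[{"slide":[0.003,-0.001,0],"yaw":0},{"slide":[0.009,-0.001,0],"yaw":0},{"slide":[0.016,-0.001,0],"yaw":0},{"slide":[0.023,-0.001,0],"yaw":0},{"slide":[0.03,-0.001,0],"yaw":0},{"slide":[0.037,-0.001,0],"yaw":0},{"slide":[0.044,-0.001,0],"yaw":0},{"slide":[0.05,-0.001,0],"yaw":0},{"slide":[0.056,-0.001,0],"yaw":0},{"slide":[0.061,-0.001,0],"yaw":0},{"slide":[0.064,-0.001,0],"yaw":0},{"slide":[0.065,-0.001,0],"yaw":0},{"slide":[0.065,-0.001,0],"yaw":0},{"slide":[0.065,-0.001,0],"yaw":0}]'
python3 - <<'E'
from look import *
s=camera("side");np.savez("sideB.npz",**s)
w=camera("wrist");np.savez("wrist8.npz",**w);print(get_obs()["position"],get_obs()["ft_force"])
print("lean flow",flow(np.load("side3.npz")["frame"],s["frame"],s),flow(np.load("s_k.npz")["frame"],s["frame"],s))
for q in blobs(w,(0,0,0),(180,255,60),20,(290,190,350,260)):print("dark",q,[onz(w,*q[0],z).round(4).tolist() for z in(.181,.184,.187)])
for q in blobs(w,(20,120,80),(32,255,255),50,(280,150,360,300)):print("yel",q,[onz(w,*q[0],z).round(4).tolist() for z in(.184,.187)])
# bright wire on either side of the sleeve (crest ends)
for q in blobs(w,(0,0,150),(180,60,255),10,(265,200,375,275)):print("wire",q,[onz(w,*q[0],z).round(4).tolist() for z in(.214,)])
print(proj(w,[.610,.1155,.2165]).round(1))
E
```

```text
clock: 21.08
position: [0.6104, 0.1156, 0.2404]
ee_rot: [0.701, 0.714, 0.0, 0.0]
ft_force: [0.1, -0.2, -1.9]
grip_width: 0.093
grasp_force: 39.9
[0.61035995 0.11555706 0.24048481] [-0.35322761  0.21568623 -1.53488231]
lean flow (array([-1.41, -5.58], dtype=float32), 7) (array([ 0.86, -0.4 ], dtype=float32), 10)
dark ([321.0, 220.6], [306, 216, 31, 10, 221]) [[0.6132, 0.1141, 0.181], [0.6131, 0.1154, 0.184], [0.6131, 0.1166, 0.187]]
dark ([308.2, 259.2], [306, 240, 5, 38, 122]) [[0.605, 0.0855, 0.181], [0.6051, 0.0872, 0.184], [0.6051, 0.0889, 0.187]]
dark ([329.4, 259.5], [327, 240, 6, 38, 110]) [[0.6195, 0.0855, 0.181], [0.6193, 0.0872, 0.184], [0.6192, 0.0889, 0.187]]
yel ([321.2, 204.9], [298, 173, 47, 67, 2268]) [[0.613, 0.1261, 0.184], [0.613, 0.1272, 0.187]]
wire ([373.2, 209.0], [339, 136, 78, 158, 7784]) [[0.6405, 0.135, 0.214]]
[315.8 243. ]
```

```bash
cat >> look.py <<'E'
def relB(tag):
    s=dict(np.load("s_%s.npz"%tag));return flow(np.load("sideB.npz")["frame"],s["frame"],s)
E
python3 -m inch '[{"slide":[0.001,0,-0.003],"yaw":0},{"slide":[0.001,0,-0.007],"yaw":0},{"slide":[0.001,0,-0.011],"yaw":0},{"slide":[0.001,0,-0.015],"yaw":0},{"slide":[0.001,0,-0.018],"yaw":0},{"slide":[0.001,0,-0.021],"yaw":0},{"slide":[0.001,0,-0.023],"yaw":0},{"slide":[0.001,0,-0.0245],"yaw":0},{"slide":[0.001,0,-0.0255],"yaw":0},{"slide":[0.001,0,-0.0265],"yaw":0},{"slide":[0.001,0,-0.0275],"yaw":0},{"slide":[0.001,0,-0.0275],"yaw":0},{"slide":[0.001,0,-0.0275],"yaw":0}]'
python3 -c "
from look import *
status('m');print(relB('m'))"
python3 -m inch '[{"slide":[0,0,-0.0005],"yaw":0},{"slide":[0,0,-0.001],"yaw":0},{"slide":[0,0,-0.0015],"yaw":0},{"slide":[0,0,-0.0015],"yaw":0},{"slide":[0,0,-0.0015],"yaw":0}]'
python3 -c "
from look import *
status('n');print(relB('n'))"
```

```text
clock: 22.27
position: [0.6116, 0.1155, 0.2129]
ee_rot: [0.701, 0.713, 0.0, 0.0]
ft_force: [0.5, 0.1, -1.6]
grip_width: 0.092
grasp_force: 39.9
m clock 22.42 pos [0.6116 0.1155 0.213 ] F [ 0.17  0.11 -1.95] cap [[249.6, 243.0]] tab [[261.3, 214.4]] pc -5.04 lean~ 0.027
(array([-0.02,  0.06], dtype=float32), 12)
clock: 22.83
position: [0.6115, 0.1155, 0.2113]
ee_rot: [0.701, 0.713, 0.0, -0.0]
ft_force: [1.0, 0.5, -2.5]
grip_width: 0.086
grasp_force: 39.9
n clock 22.98 pos [0.6115 0.1155 0.2113] F [ 0.37  0.11 -2.05] cap [[250.0, 241.8]] tab [[261.4, 214.6]] pc -0.17 lean~ 0.047
(array([0.09, 0.17], dtype=float32), 12)
```

```bash
python3 -m inch '[{"slide":[0,0,-0.0005],"yaw":0},{"slide":[0,0,-0.001],"yaw":0},{"slide":[0,-0.0003,-0.0015],"yaw":0},{"slide":[0,-0.0003,-0.002],"yaw":0},{"slide":[0,-0.0003,-0.002],"yaw":0},{"slide":[0,-0.0003,-0.002],"yaw":0}]'
python3 -c "
from look import *
status('o');print(relB('o'))"
```

```text
clock: 23.48
position: [0.6115, 0.1152, 0.2092]
ee_rot: [0.701, 0.713, -0.0, -0.0]
ft_force: [0.1, 0.0, -0.4]
grip_width: 0.085
grasp_force: 40.1
o clock 23.63 pos [0.6115 0.1152 0.2094] F [-0.19  0.07 -1.18] cap [[251.3, 243.6]] tab [[261.5, 215.5]] pc -4.66 lean~ 0.017
(array([0.18, 1.1 ], dtype=float32), 12)
```

```bash
python3 -m inch '[{"slide":[0,-0.0001,-0.0004],"yaw":0},{"slide":[0,-0.0003,-0.0008],"yaw":0},{"slide":[0,-0.0004,-0.0012],"yaw":0},{"slide":[0,-0.0005,-0.0016],"yaw":0},{"slide":[0,-0.0007,-0.002],"yaw":0},{"slide":[0,-0.0008,-0.0025],"yaw":0},{"slide":[0,-0.0008,-0.0025],"yaw":0},{"slide":[0,-0.0008,-0.0025],"yaw":0}]'
python3 -c "
from look import *
status('p');print(relB('p'))"
```

```text
clock: 24.3
position: [0.6115, 0.1144, 0.2068]
ee_rot: [0.701, 0.713, 0.0, -0.0]
ft_force: [-0.9, 1.0, 0.5]
grip_width: 0.088
grasp_force: 40.2
p clock 24.45 pos [0.6116 0.1145 0.2069] F [-0.95  0.01 -0.34] cap [[251.6, 245.4]] tab [[261.8, 216.8]] pc -3.58 lean~ -0.015
(array([0.48, 2.33], dtype=float32), 12)
```

```bash
python3 -m inch '[{"slide":[0,-0.0001,-0.0003],"yaw":0},{"slide":[0,-0.0002,-0.0006],"yaw":0},{"slide":[0,-0.0003,-0.0009],"yaw":0},{"slide":[0,-0.0003,-0.0009],"yaw":0},{"slide":[0,-0.0003,-0.0009],"yaw":0}]'
python3 -c "
from look import *
status('q');print(relB('q'))"
```

```text
clock: 24.87
position: [0.6116, 0.1141, 0.2059]
ee_rot: [0.701, 0.713, 0.0, 0.0]
ft_force: [-0.4, 0.2, 0.3]
grip_width: 0.091
grasp_force: 40.3
q clock 25.02 pos [0.6116 0.1141 0.206 ] F [-1.04  0.16  0.57] cap [[250.3, 247.1]] tab [[261.9, 217.4]] pc -2.98 lean~ -0.047
(array([0.56, 2.89], dtype=float32), 12)
```

```bash
python3 -m inch '[{"slide":[0,0,0.0003],"yaw":0},{"slide":[0,0,0.0004],"yaw":0},{"slide":[0,0,0.0004],"yaw":0},{"slide":[0,0,0.0004],"yaw":0},{"slide":[0,0,0.0004],"yaw":0},{"slide":[0,0,0.0004],"yaw":0}]' 150 20
python3 -c "
from look import *
status('r');print(relB('r'))"
```

```text
clock: 25.52
position: [0.6115, 0.1141, 0.2063]
ee_rot: [0.701, 0.713, 0.0, 0.0]
ft_force: [-0.1, -0.5, -0.0]
grip_width: 0.411
grasp_force: 0.0
r clock 25.67 pos [0.6115 0.1141 0.2063] F [-0.05  0.13 -0.19] cap [[250.7, 244.7]] tab [[261.6, 216.7]] pc -3.54 lean~ -0.002
(array([0.36, 2.23], dtype=float32), 12)
```

```bash
python3 -m inch '[{"slide":[0,0,0.004],"yaw":0},{"slide":[0,0,0.012],"yaw":0},{"slide":[0,0,0.024],"yaw":0},{"slide":[0,0,0.04],"yaw":0},{"slide":[0,0,0.055],"yaw":0},{"slide":[0,0,0.07],"yaw":0},{"slide":[-0.03,0,0.08],"yaw":0},{"slide":[-0.06,0,0.08],"yaw":0},{"slide":[-0.09,0,0.08],"yaw":0},{"slide":[-0.12,0,0.08],"yaw":0},{"slide":[-0.14,0,0.08],"yaw":0},{"slide":[-0.15,0,0.08],"yaw":0},{"slide":[-0.15,0,0.08],"yaw":0},{"slide":[-0.15,0,0.08],"yaw":0},{"slide":[-0.15,0,0.08],"yaw":0},{"slide":[-0.15,0,0.08],"yaw":0}]'
python3 - <<'E'
from look import *
status('s');print(relB('s'),rel('s'))
t=camera("top");np.savez("topE.npz",**t);s=camera("side");np.savez("sideE.npz",**s)
print(flow(dict(np.load("s_s.npz"))["frame"],s["frame"],s))
for n,c,b in(("t",t,(200,130,400,190)),("s",s,(230,130,340,260))):
    print(n,"or",[q[0] for q in blobs(c,(0,150,100),(14,255,255),8,b)],"bl",[q[0] for q in blobs(c,(105,150,60),(125,255,255),8,b)],"br",[q[0] for q in blobs(c,(15,120,80),(32,255,255),20,b)])
print(tri(t,[q[0] for q in blobs(t,(0,150,100),(14,255,255),5,(215,150,235,175))][0],s,lean(s)[0]) if lean(s) else None)
E
```

```text
clock: 27.0
position: [0.4622, 0.1142, 0.2866]
ee_rot: [0.701, 0.713, 0.0, -0.0]
ft_force: [0.1, -0.0, 0.3]
grip_width: 0.411
grasp_force: 0.0
s clock 27.15 pos [0.462  0.1142 0.2863] F [-0.15  0.    0.32] cap [[250.8, 245.8]] tab [[261.8, 216.9]] pc -4.22 lean~ -0.023
(array([0.36, 3.05], dtype=float32), 12) (array([-0.12, -3.18], dtype=float32), 7)
(array([ 0.  , -0.01], dtype=float32), 9)
t or [[353.9, 155.7], [381.4, 159.9], [245.8, 160.3], [352.7, 159.1], [222.2, 165.0]] bl [[331.6, 157.9], [274.3, 159.7]] br [[301.4, 158.7], [337.3, 162.4], [353.0, 160.5], [241.4, 162.0], [252.3, 160.0], [281.5, 163.4], [325.8, 162.3], [398.1, 169.4]]
s or [[261.8, 216.8], [250.8, 245.8]] bl [[299.0, 163.9], [275.7, 196.9], [332.2, 251.5]] br [[289.1, 181.0], [287.5, 206.1], [275.7, 210.3], [261.8, 229.4]]
(array([0.6051429 , 0.26873993, 0.17415694]), np.float64(9.310991123253903e-05))
```

Run:
```python
from look import *
t,s=dict(np.load("topE.npz")),dict(np.load("sideE.npz"))
for n,a,b in(("bush",(274.3,159.7),(275.7,196.9)),("twin bush",(331.6,157.9),(299,163.9)),("twin flange",(245.8,160.3),(261.8,216.8))):print(n,tri(t,a,s,b))
print([q for q in blobs(s,(0,140,80),(14,255,255),5,(295,120,330,170))])
```

```text
bush (array([0.61071198, 0.11558707, 0.21178547]), np.float64(0.0006148326688994996))
twin bush (array([ 0.61498917, -0.04443282,  0.21224324]), np.float64(0.00035216595025261405))
twin flange (array([0.61044031, 0.19578823, 0.20749446]), np.float64(0.00063763017985945))
[([308.0, 147.3], [306, 146, 4, 3, 7])]
```

```bash
python3 -c "
from workcell import *
print(hand_in())"
```

```text
the job is handed in; nothing more can be done
None
```

I hung the flange in the right outer groove and the bush in the left inner groove, let both go gently, and handed the job in at about 27 s; the cameras then showed the bar still and within about 0.02 rad of level, but the judge returned no verdict.

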